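# Clear the bed of a screen-printing press, register a plaque and lower the screen

## Task

Get the little screen-printing press ready for the next pull: clear the squeegee and the ink jar off its bed into the steel tray, the squeegee lying flat and the jar kept upright throughout. Then lay the blank wooden plaque on the bed, snug against all three register tabs (two along its long side, one at its end), and finally lower the screen gently all the way down over it. Keep everything off the screen's delicate mesh (handle only its wooden frame), and leave the other things on the table where they are.

Things in the scene. Friction and masses are not known exactly. Their poses are not given: they have to be found in the camera images.
- press: Screen-printing press, fixed to the table: white board (the bed) 300 mm (its x) by 440 mm (its y), 18 mm thick. Origin: centre of the board's underside, on the table. Its x runs along the screen's hinge, its y from the hinge side (-y) to the free side (+y).
- register (a point): Plaque's centre (half-way up) when it lies on the bed flush with the three tabs, long side along x, either way round. Axes as the press; at press x 20, y 20 mm, 27 mm above the table. Tabs: dark steel, 22 x 22 x 6 mm, fixed on the bed, from this point: two on its -y side, centred at x -52 and +52 mm, faces at y -28 mm; one at its +x end, centred at y 0, face at x +75 mm.
- screen (a joint): Angle of the hinged screen, rad: 0 fully down (level, 21 mm above the bed), about 1.45 standing open. Stiff hinge clamps hold it wherever it is left; about 2 to 6 N at its free edge swings it down. Wooden frame 300 mm (along the hinge) wide, bars 30 mm wide and 25 mm thick, from 12 to 305 mm off the hinge axis. Small black pads under its free corners come to rest on the bed.
- screen_edge (a point): On the screen's free bar (parallel to the hinge), at the middle of its length and width, on the face that is uppermost when the screen is down (the outer face, away from the bed, when it stands open); 290 mm from the hinge axis and 12.5 mm off the frame's middle plane. Its z: outward normal of that face; y: away from the hinge; x: along the bar.
- screen_hinge (a point): Middle of the screen's hinge axis, at press x 0, y -150 mm, 51.5 mm above the table; the axis lies half-way through the frame's thickness.
- squeegee_centre (a point): Squeegee lying flat on the bed, 160 mm long (its x) x 58 mm wide (its y) x 26 mm thick: pale wooden handle 36 mm wide, with a black rubber blade 9 mm thick along its +y side at half height. The point is its centre, 13 mm up.
- jar_centre (a point): Ink jar standing on the bed: white, 60 mm across, 85 mm tall, black screw lid 57 mm across from 66 mm up. About 0.3 kg. The point is its centre, 42.5 mm up.
- plaque_centre (a point): Blank wooden plaque lying flat on the table, 150 (its x) x 56 (its y) x 18 mm, a small dark hole mark at each end. The point is its centre, 9 mm up.
- tray: Shallow steel tray, fixed on the table, outside 270 (its x) x 190 (its y) mm, rim 26 mm (rolled edge up to 29 mm) above the table, floor 4 mm thick, walls 4 mm. Origin: centre of its underside.
- tape_centre (a point): Bystander: roll of paper tape lying flat, 96 mm across, 24 mm tall; the point is its centre. It lies in one of the two places near the press's free side, the plaque in the other.
- pencil_pail: Bystander: steel pail 76 mm across and 85 mm tall, pencils in it up to 190 mm. Origin: centre of its underside.
- brush_pail: Bystander: steel pail 92 mm across and 110 mm tall, brushes in it up to 260 mm. Origin: centre of its underside.
- brayer: Bystander: hand roller lying flat, 40 mm roller 100 mm long, handle along its -y, about 190 mm over all. Origin: under the roller's middle.
- flat_brush: Bystander: wide flat brush lying, 185 mm long along its x, 62 mm wide, 18 mm thick. Origin: on the table under its ferrule.
- ink_bottle: Bystander: tall bottle 60 mm across, 160 mm tall. Origin: centre of its underside.
- ink_tub: Bystander: wide tub with a lid, 84 mm across, 75 mm tall. Origin: centre of its underside.
- mesh_centre (a point): The screen's mesh, a thin pale see-through panel 238 x 231 mm inside the wooden frame, at its bed-side face. The point is its centre.

How it is judged:
On the way, in this order (a step that is already met when the one before it is completed fails the run):
1. the bed is cleared: the squeegee lies flat and the jar stands upright in the tray, both let go (x of squeegee_centre in the frame of tray between -0.115 and 0.115 m and y of squeegee_centre in the frame of tray between -0.075 and 0.075 m and z of squeegee_centre in the frame of tray below 0.026 m and angle between each of squeegee_centre, jar_centre's own z axis and vertical below 0.1 rad and x of jar_centre in the frame of tray between -0.11 and 0.11 m and y of jar_centre in the frame of tray between -0.07 and 0.07 m and z of jar_centre in the frame of tray below 0.055 m and contact force between the fingers and squeegee below 0.1 N and contact force between the fingers and jar below 0.1 N), for 0.2 s.
2. then the plaque lies flat on the bed against all three register tabs and is let go (x of plaque_centre in the frame of register between -0.003 and 0.003 m and y of plaque_centre in the frame of register between -0.003 and 0.003 m and z of plaque_centre in the frame of register below 0.002 m and angle between the x axis of plaque_centre and the x axis of register, either way round below 0.04 rad and angle between plaque_centre's own z axis and vertical below 0.04 rad and contact force between the fingers and plaque below 0.1 N), for 0.2 s.
3. then the screen is all the way down (value of joint screen below 0.03 rad), for 0.2 s.
At the end, for the whole second after the job is handed in: Squeegee flat and jar upright (within 0.1 rad) on the tray's floor inside its walls; plaque flat on the bed, within 3 mm of flush with the register tabs both ways and 0.04 rad of their line; screen down (joint below 0.03 rad); all let go and at rest (x of squeegee_centre in the frame of tray between -0.115 and 0.115 m and y of squeegee_centre in the frame of tray between -0.075 and 0.075 m and z of squeegee_centre in the frame of tray below 0.026 m and angle between each of squeegee_centre, jar_centre's own z axis and vertical below 0.1 rad and x of jar_centre in the frame of tray between -0.11 and 0.11 m and y of jar_centre in the frame of tray between -0.07 and 0.07 m and z of jar_centre in the frame of tray below 0.055 m and x of plaque_centre in the frame of register between -0.003 and 0.003 m and y of plaque_centre in the frame of register between -0.003 and 0.003 m and z of plaque_centre in the frame of register below 0.002 m and angle between the x axis of plaque_centre and the x axis of register, either way round below 0.04 rad and angle between plaque_centre's own z axis and vertical below 0.04 rad and value of joint screen below 0.03 rad and linear speed of each of squeegee, jar, plaque below 0.02 m/s and angular speed of each of squeegee, jar, plaque below 0.2 rad/s); the robot touches nothing.
It fails at once if the screen slams or is dropped (swings down faster than 2.5 rad/s) (velocity of joint screen below -2.5 rad/s).
It fails at once if anything presses on the screen's mesh (over 2 N) (contact force between anything else and mesh above 2 N).
It fails at once if the ink jar is tipped over (by more than 0.8 rad) (angle between jar_centre's own z axis and vertical above 0.8 rad).
It fails at once if a bystander (tape, pails, hand roller, flat brush, bottle, tub) is moved by more than 25 mm (distance of any of tape_centre, pencil_pail, brush_pail, brayer, flat_brush, ink_bottle, ink_tub from where it was at the start of the episode above 0.025 m).
It also fails if it takes over 72 s, if anything falls off the work surface, if the arm or the gripper's body presses on something with over 40 N, if the wrist force passes 120 N, or if a joint passes its speed limit or range.

## Robot

A 6-joint arm with a two-finger parallel gripper is mounted at the origin on the work surface. World frame = base frame: x ahead of the robot, y to its left, z up, the work surface at z = 0. Lengths are in m, angles in rad, forces in N, time in s.
With the tool pointing down it reaches from about 0.35 to 0.925 m from the base axis. Payload 6.4 kg.
Tool frame: the origin (TCP) lies on the centre line of the jaws, within the pads' length; the fingertips stand 8 mm ahead of it and the grasp point (between the pads) lies 11 mm behind it; z points along the fingers, y is the line along which they close (so a half turn about z gives the same grasp; the last joint's range is limited). The gripper opens to 85 mm and grips with 20 to 120 N. Pads are 22 mm wide; open, the fingers measure 114 mm over their backs; the gripper's body (76 mm by 85 mm) begins 54 mm behind the grasp point. The pads swing forward as they close: fully open they stand 13 mm farther back than shut.
Start: joints at [-1.45, 0.245, 1.558, -0, 1.339, -0.174], TCP at [0.189, -0.622, 0.239] pointing down, gripper open.
Joint ranges: [-3.13, 3.13], [-1.02, 2.26], [0.13, 2.54], [-0.95, 4.09], [0.21, 2.88], [-2.74, 2.74]. Speed limits (rad/s): [2.57, 2.57, 3.14, 3.14, 3.14, 3.14].

## Interface

Orientations are given as a unit quaternion [x, y, z, w].
In Python, from station import bot gives the robot as it stands.
- The arm moves only by the tool arm_command, never from a script. Its argument "motion" is a list of rows, each a list of 6 numbers: the shift along the world's x, y, z in mm, then the turn, a rotation vector about the world's x, y, z in degrees. A call has 1 to 20 rows; each row is the pose to reach, as a shift and turn from the pose commanded when the call began; what a row does not reach only later rows make up. A row lasts 1/10 s, in which the tool goes at most 50 mm and 8.59 degrees, less where a joint would pass 70% of its speed; a pose out of reach is approached as far as the arm can. A call with a gripper value outside its range is refused whole. "grip" is the closure, from -1 (fully open) to 1 (shut), set as the call begins (left out, the last holds). The fingers move at their own pace and stop on an object; "newtons" is the grip in N (left out, the last holds). Time passes only in rows, so rows that repeat a pose let the fingers close. It gives the time, the measured TCP pose, the force, the opening and the grip force at its end, in the units of the state.
- bot.state(): the state, without advancing time (a new reading comes with each control period).
- bot.grab_frame(name): name is "side" or "top"; returns (picture, depth): 420x560x3 uint8, red, green, blue; 420x560 float32, m along the optical axis (not along the pixel's ray), 0 where there is no reading.
- bot.camera_info(name): a dict with "K" (3x3 intrinsics, pixels), "R" (3x3) and "t" (3): a world point X has camera coordinates R X + t. Camera axes: x right, y down, z forward; pixel columns grow to the right and rows downward; lengths in m; the calibration is good to about 2 mm. A picture is of the moment at which its call begins. camera_info takes no time and is no camera call.
- bot.close_job(): hands the job in; it is judged then, once.
The state is a dict: "clock": time; "joint_pos": joint angles; "qd": joint speeds; "tau": joint torques, N m; "ee_pos": TCP position; "tool_rot": TCP orientation; "ft_force": force on the tool from outside, world axes, zero at the start; "ft_torque": the same for the moment, N m; "grip_width": opening from 0.0 (shut) to 1.0 (fully open); "grip_force": force on a finger pad.
Only numpy, scipy, OpenCV 4.12 (cv2) and the standard library are available. Lean on these libraries where they do the work, as an engineer would, in place of code of your own. Each camera call takes 0.05 s, during which the arm holds its last target. There are 200 camera calls.

## Working session

There is one attempt and no reset: what is moved stays moved. The work goes in short steps, Python scripts to look and compute and a tool call to move; the robot and the scene stay as the last step left them, time stands still between calls to the robot, and variables do not carry over. Pictures are saved under pics/ and viewed, at most 10 in all, crops included, and the job is handed in when it is done.

Besides the shell and the picture viewer there is one more tool, called as name(argument=value, ...) on one line, values as JSON. arm_command: Moves the arm, as the interface text tells. Its arguments: {"type":"object","properties":{"motion":{"type":"array"},"grip":{"type":"number"},"newtons":{"type":"number"}},"required":["motion"]}

```bash
mkdir -p pics
cat > h.py <<'E'
import numpy as np, cv2
from station import bot
def grab(n,save=None):
    p,d=bot.grab_frame(n)
    if save: cv2.imwrite('pics/'+save,p[:,:,::-1])
    return p,d
def cloud(n,d):
    c=bot.camera_info(n);K,R,t=[np.array(c[k],float) for k in('K','R','t')]
    v,u=np.mgrid[:d.shape[0],:d.shape[1]]
    X=np.stack([(u-K[0,2])/K[0,0]*d,(v-K[1,2])/K[1,1]*d,d],-1)
    return (X-t)@R   # world = R^T (X-t)
def save(n,f):
    p,d=grab(n,f+'.png');W=cloud(n,d);W[d==0]=np.nan
    np.savez(f+'.npz',p=p,W=W);return p,W
E
python3 - <<'E'
from h import *
for n in('top','side'):
    save(n,n+'0');c=bot.camera_info(n);R=np.array(c['R']);print(n,-R.T@c['t'],R[2],c['K'])
s=bot.state();print({k:np.round(v,3) for k,v in s.items()})
E
```

```text
top [0.17808049 0.01056263 1.84861958] [ 0.20819096 -0.01088959 -0.97802758] [[494.94196407   0.         270.45166128]
 [  0.         494.94196407 221.14188788]
 [  0.           0.           1.        ]]
side [-0.10663554  0.87914973  0.92382439] [ 0.48325543 -0.61253533 -0.62551152] [[420.88277979   0.         279.88802922]
 [  0.         420.88277979 213.30709254]
 [  0.           0.           1.        ]]
{'clock': np.float64(0.1), 'joint_pos': array([-1.45 ,  0.246,  1.559,  0.   ,  1.339, -0.174]), 'qd': array([ 0.001,  0.   , -0.002,  0.   ,  0.002, -0.001]), 'tau': array([ 1.0000e-03, -4.3067e+01, -3.2713e+01, -0.0000e+00,  3.0000e-03,
       -0.0000e+00]), 'ee_pos': array([ 0.189, -0.621,  0.238]), 'tool_rot': array([ 0.989,  0.147,  0.   , -0.001]), 'ft_force': array([-0.704,  0.057,  1.327]), 'ft_torque': array([-0.007, -0.   ,  0.063]), 'grip_force': np.float64(0.0), 'grip_width': np.float64(1.0)}
```

View pics/top0.png

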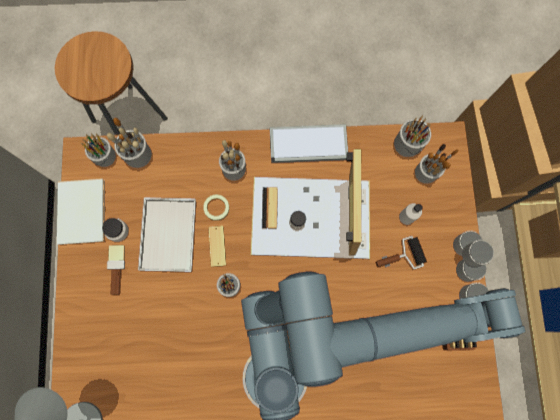

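View pics/side0.png

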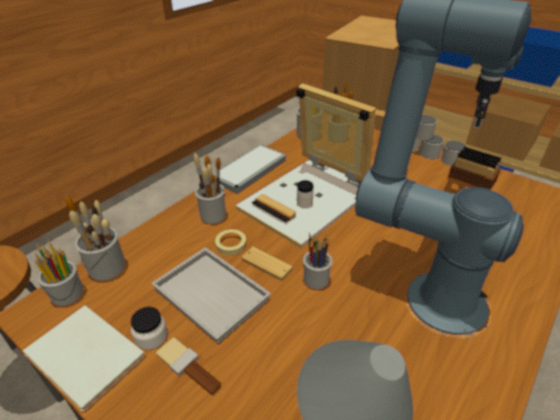

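The top view shows the press with its bed around (310,217), the squeegee at (269,207), the jar at (298,218), the tabs near (306,190), (317,198) and (316,225), and the screen open at (357,197). The plaque is at (217,246), the tape at (216,207), the tray at (167,235) and the pencil pail at (228,285). Next I'll measure these.

Run:
```python
from h import *
z=np.load('top0.npz');p,W=z['p'].astype(int),z['W']
def box(r0,r1,c0,c1,zl,zh,col=None):
    m=np.zeros(p.shape[:2],bool);m[r0:r1,c0:c1]=1
    m&=(W[...,2]>zl)&(W[...,2]<zh)
    if col is not None:m&=col
    return m
hsv=cv2.cvtColor(z['p'],cv2.COLOR_RGB2HSV).astype(int)
def rep(n,m):
    P=W[m];
    if len(P)<5: print(n,'few',len(P));return
    (c,s,a)=cv2.minAreaRect((P[:,:2]*1000).astype(np.float32))
    print(n,len(P),'c',np.round(c,1),'size',np.round(s,1),'a',round(a,2),'z',np.round(np.percentile(P[:,2],[5,50,95])*1000,1))
V=hsv[...,2];S=hsv[...,1]
rep('bed',box(170,265,245,350,.012,.024,(S<40)&(V>150)))
rep('squeegee',box(180,240,255,284,.030,.06))
rep('sq handle',box(180,240,255,284,.036,.06))
rep('sq wood',box(180,240,255,284,.030,.06,(S>70)&(V>120)))
rep('jar lid',box(200,235,285,312,.09,.12))
rep('plaque',box(220,272,204,230,.012,.03))
rep('tape',box(190,225,200,232,.015,.035))
rep('tray',box(190,280,132,202,.018,.04))
rep('trayfloor',box(203,265,145,190,-.01,.012))
rep('pail',box(270,300,212,243,.06,.12))
rep('screen',box(130,260,340,370,.05,.5))
rep('brushpail',box(140,185,215,250,.09,.3))
m=box(180,235,296,325,.015,.035,(V<120))
n,l,st,ce=cv2.connectedComponentsWithStats(m.astype(np.uint8))
for i in range(1,n):
    if st[i,4]>8: print('tab',ce[i],st[i,4],np.round(W[l==i].mean(0)*1000,1), np.round(np.ptp(W[l==i],axis=0)*1000))
```

```text
bed 4990 c [ 580.8 -125.1] size [364.6 301.3] a 86.23 z [13.  18.  23.1]
squeegee 621 c [617.1  -6.3] size [217.4  80. ] a 5.32 z [32.2 41.  49.7]
sq handle 507 c [616.   -8.1] size [ 56.7 160.5] a 87.48 z [36.7 42.3 50.6]
sq wood 402 c [615.2 -15.8] size [ 34.1 158.3] a 87.69 z [36.2 43.1 51.3]
jar lid 203 c [ 556.5 -107.1] size [54.5 56.3] a 87.28 z [ 94.5 102.2 110.8]
plaque 546 c [493.6 204.1] size [176.1  73.4] a 2.39 z [13.2 18.7 25.4]
tape 211 c [629.3 194.8] size [94.5 94.8] a 40.37 z [17.2 24.5 31.3]
tray 536 c [533.6 379.4] size [198.3 278.5] a 86.06 z [19.3 26.6 34.9]
trayfloor 2641 c [541.  384.5] size [172.3 239.9] a 88.66 z [-4.1  3.7 10.1]
pail 302 c [330.  152.2] size [80.  79.5] a 43.62 z [ 68.3  77.9 100.2]
screen 1347 c [ 566.7 -298. ] size [101.3 301.2] a 85.46 z [ 99.8 351.  359.6]
brushpail 627 c [782.2 125.4] size [92.8 96.8] a 89.3 z [ 94.2 130.1 227.3]
tab [305.5 189.5] 16 [ 684.9 -148.8   22.8] [14. 12. 13.]
tab [315.6 198.4] 15 [ 647.8 -185.2   24.3] [14. 12. 15.]
tab [315.57142857 225.5       ] 14 [ 542.6 -178.6   24.8] [13. 12. 16.]
```

arm_command(motion=[[111,322,61,0,0,-19],[111,322,61,0,0,-19],[111,322,61,0,0,-19],[111,322,61,0,0,-19],[111,322,61,0,0,-19],[111,322,61,0,0,-19],[111,322,61,0,0,-19],[161,602,61,0,0,-19],[161,602,61,0,0,-19],[161,602,61,0,0,-19],[161,602,61,0,0,-19],[161,602,61,0,0,-19],[161,602,61,0,0,-19],[427,616,-99,0,0,-19],[427,616,-99,0,0,-19],[427,616,-99,0,0,-19],[427,616,-99,0,0,-19],[427,616,-99,0,0,-19],[427,616,-99,0,0,-19],[427,616,-99,0,0,-19]], grip=-1, newtons=40)

```text
clock: 2.1
ee_pos: [0.616, -0.0054, 0.1341]
tool_rot: [1.0, -0.018, -0.004, -0.001]
ft_force: [-1.2, -0.5, -0.9]
grip_width: 1.0
grip_force: 0.0
```

Run:
```python
from h import *
z=np.load('top0.npz');p,W=z['p'],z['W']
hsv=cv2.cvtColor(p,cv2.COLOR_RGB2HSV).astype(int)
print('wood/table/plaque hsv',hsv[245,217],hsv[250,240],hsv[235,217])
c=bot.camera_info('top');K,R,t=[np.array(c[k]) for k in('K','R','t')]
def plane(uv,zz):  # ray to plane height
    r=np.c_[(uv[:,0]-K[0,2])/K[0,0],(uv[:,1]-K[1,2])/K[1,1],np.ones(len(uv))]@R
    o=-R.T@t;return (o+r*((zz-o[2])/r[:,2])[:,None])[:,:2]*1000
def rect(n,m,zz):
    m=cv2.morphologyEx(m.astype(np.uint8),cv2.MORPH_OPEN,np.ones((3,3)))
    k,l,s,_=cv2.connectedComponentsWithStats(m);i=1+s[1:,4].argmax()
    v,u=np.nonzero(l==i);P=plane(np.c_[u,v],zz).astype(np.float32)
    q=cv2.minAreaRect(P);C=np.cov(P.T);w,e=np.linalg.eigh(C)
    print(n,len(P),np.round(q[0],1),np.round(q[1],1),round(q[2],2),'mean',P.mean(0).round(1),'ang',np.degrees(np.arctan2(e[1,1]/e[0,1],1)).round(2),'len',np.sqrt(12*w).round(1))
V=hsv[...,2]
def sub(r0,r1,c0,c1,m):
    o=np.zeros(V.shape,bool);o[r0:r1,c0:c1]=m[r0:r1,c0:c1];return o
rect('plaque',sub(220,272,204,230,V>190),.018)
rect('tray',sub(190,280,132,202,hsv[...,1]<90),.02)
rect('handle',sub(180,240,258,284,(hsv[...,1]>60)&(V>150)),.044)
print(np.round(bot.state()['ee_pos'],3))
```

```text
wood/table/plaque hsv [ 23  94 214] [ 14 158 169] [ 22  98 213]
plaque 566 [484.8 195.6] [150.2  54.3] 2.64 mean [483.4 195.5] ang 2.79 len [ 54.9 148.1]
tray 3918 [535.7 380.2] [200.7 280.8] 86.19 mean [533.6 380.4] ang -4.01 len [200. 281.]
handle 396 [616.9 -16.3] [ 36.9 155.2] 85.93 mean [615.7 -16.5] ang -3.34 len [ 36.5 155.6]
[ 0.616 -0.005  0.134]
```

arm_command(motion=[[0,0,-50,0,0,-1],[0,0,-90,0,0,-1],[0,0,-110,0,0,-1],[0,0,-116,0,0,-1],[0,0,-116,0,0,-1]])

```text
clock: 2.6
ee_pos: [0.6154, -0.006, 0.0242]
tool_rot: [1.0, -0.027, -0.0, -0.0]
ft_force: [-0.2, -0.1, 0.5]
grip_width: 0.999
grip_force: 0.0
```

arm_command(motion=[[0,0,0,0,0,0],[0,0,0,0,0,0],[0,0,0,0,0,0],[0,0,0,0,0,0],[0,0,0,0,0,0],[0,0,0,0,0,0]], grip=1, newtons=40)

```text
clock: 3.2
ee_pos: [0.6175, -0.0064, 0.0267]
tool_rot: [1.0, -0.027, 0.002, 0.0]
ft_force: [-1.6, -0.2, 7.2]
grip_width: 0.669
grip_force: 43.9
```

arm_command(motion=[[0,0,30,0,0,0],[0,10,80,0,0,0],[-15,50,90,0,0,-1],[-27,95,90,0,0,-1],[-39,140,90,0,0,-1],[-51,185,90,0,0,-1],[-63,230,90,0,0,-1],[-75,275,90,0,0,-1],[-86,320,90,0,0,-1],[-96,360,90,0,0,-1],[-103,395,90,0,0,-1],[-107,412,90,0,0,-1],[-109,421,80,0,0,-1],[-109,421,50,0,0,-1],[-109,421,20,0,0,-1],[-109,421,0,0,0,-1],[-109,421,-8,0,0,-1],[-109,421,-11,0,0,-1],[-109,421,-11,0,0,-1]])

```text
clock: 5.1
ee_pos: [0.5076, 0.4145, 0.0136]
tool_rot: [0.999, -0.036, 0.0, -0.0]
ft_force: [0.6, -0.1, -1.8]
grip_width: 0.67
grip_force: 44.3
```

Run:
```python
from h import *
save('top','top1');print(bot.state()['ee_pos'])
```

```text
[0.50767367 0.41479315 0.01389979]
```

View pics/top1.png

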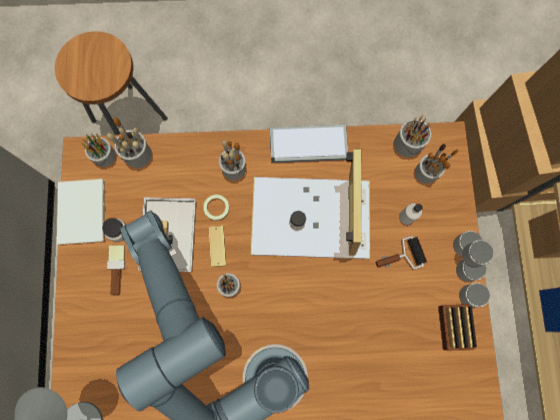

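arm_command(motion=[[0,0,0,0,0,0],[0,0,0,0,0,0],[0,0,0,0,0,0],[0,0,0,0,0,0]], grip=-0.76)

```text
clock: 5.55
ee_pos: [0.5071, 0.4152, 0.0137]
tool_rot: [0.999, -0.036, 0.0, -0.0]
ft_force: [0.4, -0.0, 0.5]
grip_width: 0.883
grip_force: 0.0
```

arm_command(motion=[[0,0,15,0,0,0],[0,0,50,0,0,0],[0,0,100,0,0,0],[0,-20,140,0,0,0],[5,-65,160,0,0,0],[10,-115,160,0,0,0],[15,-165,160,0,0,0],[20,-215,160,0,0,0],[25,-265,160,0,0,0],[30,-315,160,0,0,0],[35,-365,160,0,0,0],[40,-415,160,0,0,0],[45,-465,160,0,0,0],[48,-505,160,0,0,0],[49,-522,160,0,0,0],[49,-522,160,0,0,0]])

```text
clock: 7.15
ee_pos: [0.5561, -0.1089, 0.1743]
tool_rot: [0.999, -0.037, 0.001, 0.0]
ft_force: [0.6, 1.0, -0.2]
grip_width: 0.879
grip_force: 0.0
```

Run:
```python
from h import *
p,W=save('side','side2');p2,W2=save('top','top2')
for i,(p,W,reg) in enumerate([(p2,W2,(190,280,132,202))]):
    m=np.zeros(p.shape[:2],bool);r=reg;m[r[0]:r[1],r[2]:r[3]]=1
    X=W
    # tray frame
    d=X[...,:2]*1000-[535,380];a=np.radians(-4);l=np.stack([d[...,0]*np.cos(a)+d[...,1]*np.sin(a),-d[...,0]*np.sin(a)+d[...,1]*np.cos(a)],-1)
    m&=(abs(l[...,0])<125)&(abs(l[...,1])<85)&(X[...,2]>.014)&(X[...,2]<.06)
    L=l[m];q=cv2.minAreaRect(L.astype(np.float32));print(len(L),q,np.percentile(X[m][:,2],[10,50,90]))
print(bot.state()['ee_pos'])
```

```text
688 ((-0.20664215087890625, -4.5062255859375), (248.7847442626953, 159.2606964111328), 1.7219254970550537) [0.01784962 0.02621874 0.0341347 ]
[ 0.55580434 -0.10627538  0.17367066]
```

View pics/side2.png

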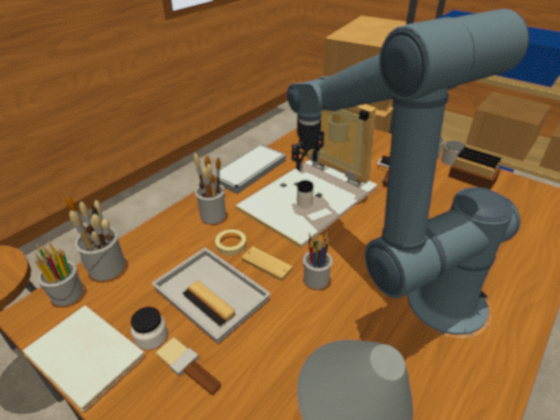

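The squeegee lies flat in the tray at (209,300), and the gripper is over the jar at (305,193).

arm_command(motion=[[0,0,0,0,0,0],[0,0,-30,0,0,0],[0,0,-70,0,0,0],[0,0,-100,0,0,0],[0,0,-115,0,0,0],[0,0,-115,0,0,0]], grip=-1)

```text
clock: 7.85
ee_pos: [0.5544, -0.1053, 0.0562]
tool_rot: [0.999, -0.035, -0.002, -0.001]
ft_force: [-0.3, -0.5, -0.5]
grip_width: 1.0
grip_force: 0.0
```

arm_command(motion=[[0,0,0,0,0,0],[0,0,0,0,0,0],[0,0,0,0,0,0],[0,0,0,0,0,0],[0,0,0,0,0,0]], grip=1, newtons=35)

```text
clock: 8.35
ee_pos: [0.5576, -0.1074, 0.0607]
tool_rot: [0.999, -0.036, 0.002, 0.001]
ft_force: [-0.8, 1.6, 7.6]
grip_width: 0.691
grip_force: 38.9
```

arm_command(motion=[[0,0,15,0,0,0],[0,0,45,0,0,0],[2,15,70,0,0,0],[5,45,75,0,0,0],[9,85,75,0,0,0],[14,125,75,0,0,0],[18,165,75,0,0,0],[23,205,75,0,0,0],[28,245,75,0,0,0],[33,285,75,0,0,0],[38,325,75,0,0,0],[42,365,75,0,0,0],[46,400,75,0,0,0],[49,427,75,0,0,0],[51,440,68,0,0,0],[51,444,45,0,0,0],[51,444,18,0,0,0],[51,444,-4,0,0,0],[51,444,-11,0,0,0],[51,444,-13,0,0,0]])

```text
clock: 10.35
ee_pos: [0.6064, 0.3359, 0.0464]
tool_rot: [0.999, -0.036, -0.001, 0.001]
ft_force: [-9.2, -4.2, 13.8]
grip_width: 0.693
grip_force: 40.7
```

arm_command(motion=[[0,0,-1,0,0,0],[0,0,-1,0,0,0],[0,0,-1,0,0,0]])

```text
clock: 10.65
ee_pos: [0.6071, 0.3362, 0.0464]
tool_rot: [0.999, -0.036, -0.0, 0.0]
ft_force: [-4.1, -1.2, 6.6]
grip_width: 0.689
grip_force: 39.9
```

arm_command(motion=[[0,0,0,0,0,0],[0,0,0,0,0,0],[0,0,0,0,0,0],[0,0,0,0,0,0]], grip=-1)

```text
clock: 11.05
ee_pos: [0.6069, 0.3369, 0.0443]
tool_rot: [0.999, -0.036, 0.0, 0.0]
ft_force: [-0.2, 0.3, -0.5]
grip_width: 0.996
grip_force: 0.0
```

arm_command(motion=[[0,0,30,0,0,0],[0,0,70,0,0,0],[0,0,105,0,0,0],[-30,-35,110,0,0,3],[-65,-75,110,0,0,7],[-95,-110,110,0,0,7],[-115,-132,100,0,0,7],[-123,-141,80,0,0,7],[-123,-141,60,0,0,7],[-123,-141,60,0,0,7]])

```text
clock: 12.05
ee_pos: [0.4816, 0.1953, 0.1018]
tool_rot: [1.0, 0.025, -0.003, 0.0]
ft_force: [-0.6, 0.1, -0.2]
grip_width: 0.998
grip_force: 0.0
```

Run:
```python
from h import *
p,W=save('side','side3')
cv2.imwrite('pics/crop3.png',cv2.resize(p[190:350,140:380,::-1],None,fx=3,fy=3))
print(bot.state()['ee_pos'],bot.state()['clock'])
```

```text
[0.4829587  0.19576741 0.1033946 ] 12.1
```

View pics/crop3.png

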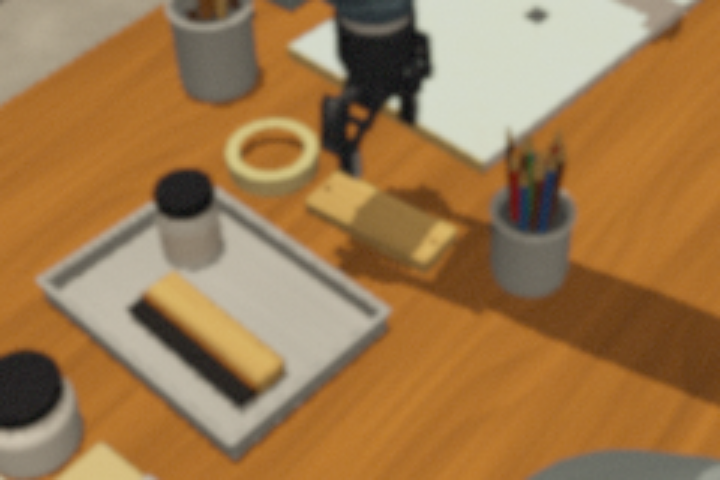

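The jar stands upright (crop 185,220) and the squeegee lies flat (210,335), both in the tray. The gripper is over the plaque at (380,220).

arm_command(motion=[[0,0,-40,0,0,0],[0,0,-75,0,0,0],[0,0,-92,0,0,0],[0,0,-97,0,0,0],[0,0,-97,0,0,0]])

```text
clock: 12.6
ee_pos: [0.4846, 0.1963, 0.0078]
tool_rot: [1.0, 0.025, 0.0, -0.0]
ft_force: [-0.7, 0.7, 0.3]
grip_width: 0.999
grip_force: 0.0
```

arm_command(motion=[[0,0,0,0,0,0],[0,0,0,0,0,0],[0,0,0,0,0,0],[0,0,0,0,0,0],[0,0,0,0,0,0]], grip=1, newtons=40)

```text
clock: 13.1
ee_pos: [0.4854, 0.1963, 0.0091]
tool_rot: [1.0, 0.025, 0.002, -0.0]
ft_force: [-0.2, 0.1, 5.1]
grip_width: 0.642
grip_force: 43.1
```

arm_command(motion=[[0,0,20,0,0,0],[0,-5,50,0,0,-1],[9,-30,60,0,0,-3],[20,-65,60,0,0,-6.6],[33,-105,60,0,0,-6.6],[46,-145,60,0,0,-6.6],[59,-185,60,0,0,-6.6],[71,-225,60,0,0,-6.6],[84,-265,60,0,0,-6.6],[94,-298,60,0,0,-6.6],[100,-318,60,0,0,-6.6],[103,-326,50,0,0,-6.6],[103,-326,35,0,0,-6.6],[103,-326,24,0,0,-6.6],[103,-326,20,0,0,-6.6],[103,-326,20,0,0,-6.6],[103,-326,20,0,0,-6.6]])

```text
clock: 14.8
ee_pos: [0.5859, -0.1281, 0.0268]
tool_rot: [1.0, -0.031, -0.001, -0.0]
ft_force: [-3.6, -0.0, 5.9]
grip_width: 0.645
grip_force: 44.1
```

Run:
```python
from h import *
p,W=save('top','top4')
cv2.imwrite('pics/crop4.png',cv2.resize(p[165:270,240:380,::-1],None,fx=5,fy=5,interpolation=cv2.INTER_CUBIC))
s=bot.state();print(s['ee_pos'],s['ft_force'],s['clock'])
```

```text
[ 0.58595139 -0.12814006  0.02684869] [-2.95318496  0.9901589   5.60716341] 14.85
```

View pics/crop4.png

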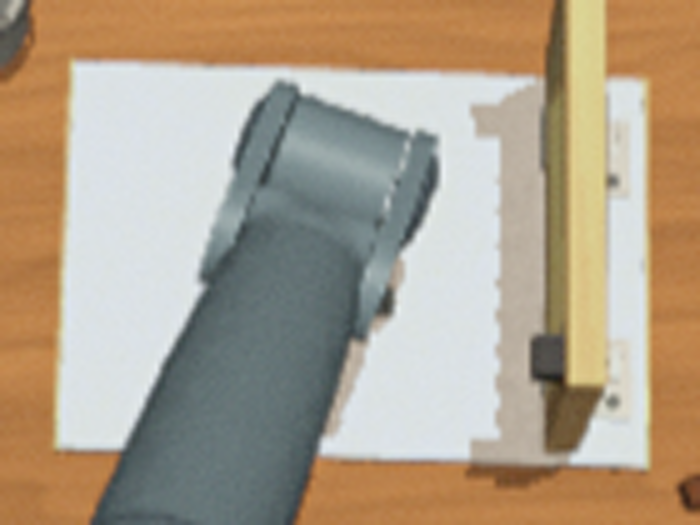

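The arm hides the plaque, with one tab visible at crop (385,300). The plaque is touching the bed, so I'll slide it to the tabs by force feedback.

arm_command(motion=[[0,0,1,0,0,0],[0,-4,1,0,0,0],[-1,-8,1,0,0,0],[-1,-10,1,0,0,0],[-1,-10,1,0,0,0],[-1,-10,1,0,0,0]])

```text
clock: 15.45
ee_pos: [0.5858, -0.1401, 0.0282]
tool_rot: [0.999, -0.033, -0.0, -0.0]
ft_force: [-0.2, 0.8, -0.7]
grip_width: 0.639
grip_force: 43.4
```

arm_command(motion=[[0,-1,0,0,0,0],[0,-2,0,0,0,0],[0,-3,0,0,0,0],[0,-4,0,0,0,0],[0,-4,0,0,0,0]])

```text
clock: 15.95
ee_pos: [0.5859, -0.1416, 0.0282]
tool_rot: [0.999, -0.033, -0.0, -0.002]
ft_force: [1.3, 8.9, 1.5]
grip_width: 0.641
grip_force: 43.7
```

arm_command(motion=[[3,0,0,0,0,0],[6,0,0,0,0,0],[9,-1,0,0,0,0],[9,-1,0,0,0,0]])

```text
clock: 16.35
ee_pos: [0.5927, -0.1421, 0.0269]
tool_rot: [0.999, -0.033, -0.003, -0.003]
ft_force: [-4.5, 9.3, 2.0]
grip_width: 0.641
grip_force: 43.9
```

arm_command(motion=[[1,0,0,0,0,0],[2,0,0,0,0,0],[3,0,0,0,0,0],[4,0,0,0,0,0],[5,0,0,0,0,0],[5,0,0,0,0,0]])

```text
clock: 16.95
ee_pos: [0.5977, -0.1424, 0.0269]
tool_rot: [0.999, -0.033, -0.003, -0.003]
ft_force: [-4.0, 7.8, 1.0]
grip_width: 0.65
grip_force: 43.7
```

arm_command(motion=[[1,0,0,0,0,0],[2,0,0,0,0,0],[3,0,0,0,0,0],[3,0,0,0,0,0]])

```text
clock: 17.35
ee_pos: [0.6009, -0.1426, 0.027]
tool_rot: [0.999, -0.033, -0.003, -0.002]
ft_force: [-4.0, 6.6, 0.0]
grip_width: 0.64
grip_force: 43.6
```

arm_command(motion=[[1,0,0,0,0,0],[2,0,0,0,0,0],[3,0,0,0,0,0],[3,0,0,0,0,0]])

```text
clock: 17.75
ee_pos: [0.6022, -0.1427, 0.0269]
tool_rot: [0.999, -0.033, -0.005, -0.003]
ft_force: [-11.1, 7.2, 6.0]
grip_width: 0.646
grip_force: 44.2
```

arm_command(motion=[[1,0,0,0,0,0],[2,-1,0,0,0,0],[2,-1,0,0,0,0]])

```text
clock: 18.05
ee_pos: [0.6024, -0.1427, 0.0268]
tool_rot: [0.999, -0.032, -0.008, -0.003]
ft_force: [-18.2, 10.6, 12.2]
grip_width: 0.645
grip_force: 45.1
```

arm_command(motion=[[-1,0,-1,0,0,0],[-2,0,-1,0,0,0],[-3,1,-1,0,0,0],[-3,1,-1,0,0,0]])

```text
clock: 18.45
ee_pos: [0.6024, -0.1427, 0.0268]
tool_rot: [0.999, -0.032, -0.004, -0.002]
ft_force: [-9.1, 7.4, 7.4]
grip_width: 0.64
grip_force: 44.5
```

arm_command(motion=[[0,0,0,0,0,0],[0,0,0,0,0,0],[0,0,0,0,0,0],[0,0,0,0,0,0]], grip=-0.8)

```text
clock: 18.85
ee_pos: [0.6052, -0.1453, 0.0276]
tool_rot: [0.999, -0.032, 0.0, 0.0]
ft_force: [0.0, 0.8, -0.4]
grip_width: 0.9
grip_force: 0.0
```

arm_command(motion=[[0,0,10,0,0,0],[0,0,40,0,0,0],[0,0,90,0,0,0],[-10,10,140,0,0,0],[-50,40,180,0,0,0],[-85,70,220,0,0,0],[-120,100,250,0,0,0],[-150,120,280,0,0,0],[-160,130,300,0,0,0],[-160,130,300,0,0,0]])

```text
clock: 19.85
ee_pos: [0.4448, -0.0136, 0.3342]
tool_rot: [0.999, -0.031, 0.006, 0.001]
ft_force: [0.7, -0.2, 0.5]
grip_width: 0.902
grip_force: 0.0
```

Run:
```python
from h import *
p,W=save('top','top5')
c=p[165:270,240:380,::-1]
cv2.imwrite('pics/crop5.png',cv2.resize(c,None,fx=5,fy=5,interpolation=cv2.INTER_CUBIC))
s=bot.state();print(s['joint_pos'].round(2),s['ee_pos'].round(3),s['clock'])
m=np.zeros(p.shape[:2],bool);m[130:260,335:375]=1;m&=(W[...,2]>.32)&(W[...,2]<.40)
P=W[m];print('screen top',np.percentile(P,[2,50,98],axis=0).round(3))
q=cv2.minAreaRect((P[:,:2]*1000).astype(np.float32));print(q)
for r in(170,197,225):print(r,[tuple(np.round(W[r,x]*1000).astype(int)) for x in range(345,364,3)])
```

```text
[-0.29 -0.33  1.95 -0.    1.52  1.35] [ 0.445 -0.014  0.332] 19.9
screen top [[ 0.422 -0.297  0.332]
 [ 0.557 -0.276  0.354]
 [ 0.713 -0.242  0.361]]
((570.1107177734375, -268.3901062011719), (47.13631057739258, 302.98272705078125), 86.56888580322266)
170 [(np.int64(765), np.int64(-310), np.int64(-3)), (np.int64(764), np.int64(-321), np.int64(-2)), (np.int64(687), np.int64(-288), np.int64(239)), (np.int64(650), np.int64(-276), np.int64(356)), (np.int64(650), np.int64(-286), np.int64(355)), (np.int64(648), np.int64(-295), np.int64(358)), (np.int64(761), np.int64(-380), np.int64(0))]
197 [(np.int64(650), np.int64(-298), np.int64(18)), (np.int64(634), np.int64(-299), np.int64(80)), (np.int64(593), np.int64(-282), np.int64(238)), (np.int64(564), np.int64(-271), np.int64(349)), (np.int64(561), np.int64(-278), np.int64(359)), (np.int64(561), np.int64(-288), np.int64(358)), (np.int64(647), np.int64(-367), np.int64(21))]
225 [(np.int64(539), np.int64(-288), np.int64(31)), (np.int64(538), np.int64(-300), np.int64(30)), (np.int64(496), np.int64(-273), np.int64(245)), (np.int64(473), np.int64(-263), np.int64(355)), (np.int64(474), np.int64(-273), np.int64(350)), (np.int64(473), np.int64(-282), np.int64(352)), (np.int64(539), np.int64(-359), np.int64(17))]
```

View pics/crop5.png

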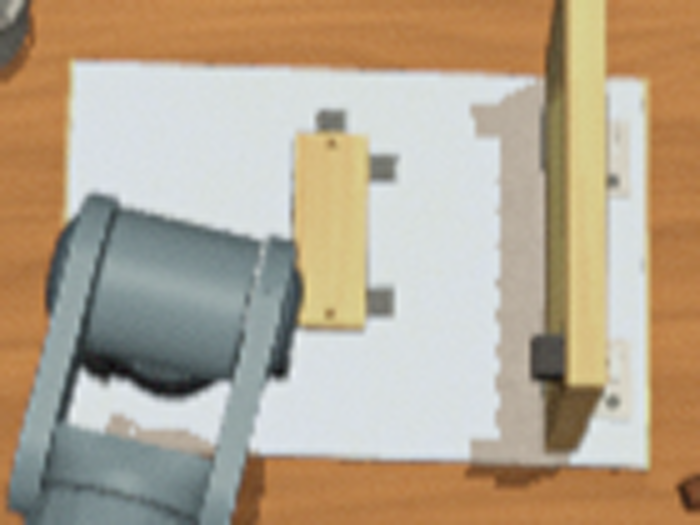

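The plaque sits against all three tabs at crop (330,230), with the tabs at (330,120), (382,168) and (380,300). Next I'll go behind the screen with the fingers shut, turned 90°.

arm_command(motion=[[0,0,45,0,0,8],[5,-10,85,0,0,16],[12,-30,115,0,0,24],[28,-70,120,0,0,32],[45,-110,120,0,0,40],[62,-150,120,0,0,48],[80,-190,120,0,0,56],[95,-230,120,0,0,64],[110,-265,120,0,0,72],[120,-290,120,0,0,80],[123,-298,120,0,0,88],[123,-298,120,0,0,90],[123,-298,120,0,0,90]], grip=1, newtons=20)

```text
clock: 21.2
ee_pos: [0.5678, -0.3141, 0.4453]
tool_rot: [0.73, 0.683, -0.0, -0.001]
ft_force: [0.1, 0.0, -0.5]
grip_width: -0.004
grip_force: 0.0
```

Run:
```python
from h import *
s=bot.state();print(s['ee_pos'].round(4),s['tool_rot'].round(3),s['ft_force'].round(1),s['joint_pos'].round(2),s['grip_width'],s['clock'])
# push path: tip +y edge (TCP Y+11*k), tip z = TCP-8; contact at bar middle
O=np.array([578,-162]);a=np.radians(-3.7)
for th in [1.45,1.3,1.15,1.0,.85,.7,.55,.4,.3,.2,.1,.05,0,-.03]:
    Y=-150+290*np.cos(th)-12.5*np.sin(th)-11*min(1,th/.8 if th>0 else 0);z=51.5+290*np.sin(th)+12.5*np.cos(th)+8
    w=O+Y*np.array([-np.sin(a),np.cos(a)])
    print(th,w.round(0),round(z))
```

```text
[ 0.5678 -0.3141  0.4453] [ 0.73   0.683 -0.    -0.001] [ 0.1  0.  -0.5] [-0.68  0.16  1.29 -0.    1.7  -0.61] -0.004354065488610198 21.2
1.45 [ 569. -300.] 349
1.3 [ 572. -257.] 342
1.15 [ 575. -216.] 329
1.0 [ 577. -177.] 310
0.85 [ 579. -141.] 286
0.7 [ 581. -108.] 256
0.55 [583. -79.] 222
0.4 [585. -55.] 184
0.3 [586. -43.] 157
0.2 [586. -33.] 129
0.1 [587. -26.] 101
0.05 [587. -24.] 86
0 [587. -22.] 72
-0.03 [587. -22.] 63
```

arm_command(motion=[[0,0,-30,0,0,0],[0,0,-65,0,0,0],[0,0,-90,0,0,0],[0,0,-97,0,0,0],[0,0,-97,0,0,0]])

```text
clock: 21.7
ee_pos: [0.5675, -0.3128, 0.3488]
tool_rot: [0.73, 0.684, -0.0, -0.001]
ft_force: [0.7, -0.4, 0.4]
grip_width: -0.001
grip_force: 0.0
```

arm_command(motion=[[1,7,0,0,0,0],[1,14,0,0,0,0],[2,24,-1,0,0,0],[3,34,-3,0,0,0],[4,45,-5,0,0,0],[4,57,-7,0,0,0],[4,57,-7,0,0,0]])

```text
clock: 22.4
ee_pos: [0.5719, -0.2536, 0.3429]
tool_rot: [0.729, 0.685, 0.0, -0.001]
ft_force: [-0.1, 0.0, 0.1]
grip_width: -0.0
grip_force: 0.0
```

Run:
```python
from h import *
p,W=save('side','side6')
cv2.imwrite('pics/crop6.png',cv2.resize(p[60:220,230:400,::-1],None,fx=3.5,fy=3.5,interpolation=cv2.INTER_CUBIC))
```

```text
(no output)
```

View pics/crop6.png

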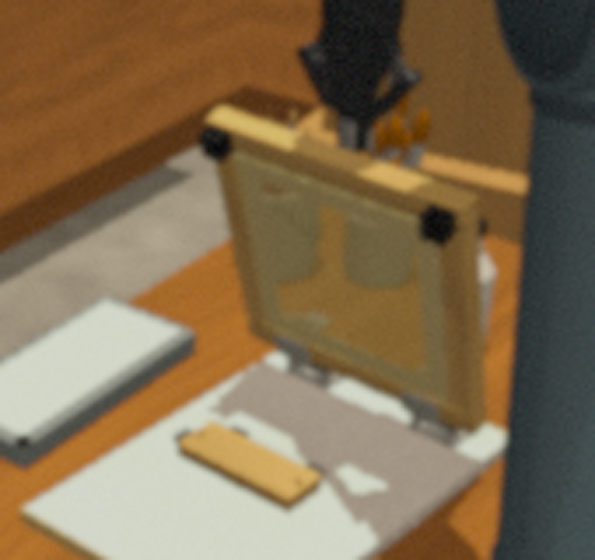

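The fingers are behind the free bar at crop (355,135), and the screen is swinging with them. I'll continue the arc.

arm_command(motion=[[1,11,-3,0,0,0],[1,22,-6,0,0,0],[3,41,-13,0,0,0],[4,61,-22,0,0,0],[5,80,-32,0,0,0],[6,99,-44,0,0,0],[7,116,-56,0,0,0],[8,133,-71,0,0,0],[9,149,-86,0,0,0],[10,164,-103,0,0,0],[11,178,-120,0,0,0],[12,190,-139,0,0,0],[13,202,-158,0,0,0],[13,208,-171,0,0,0],[14,214,-185,0,0,0],[14,214,-185,0,0,0]])

```text
clock: 24.05
ee_pos: [0.5842, -0.0406, 0.1553]
tool_rot: [0.729, 0.684, -0.001, -0.002]
ft_force: [-0.1, 0.3, -0.2]
grip_width: 0.004
grip_force: 0.0
```

arm_command(motion=[[0,3,-8,0,0,0],[0,6,-18,0,0,0],[0,10,-28,0,0,0],[0,13,-42,0,0,0],[1,17,-56,0,0,0],[1,18,-64,0,0,0],[1,19,-71,0,0,0],[1,20,-78,0,0,0],[1,21,-85,0,0,0],[1,21,-89,0,0,0],[1,21,-89,0,0,0]])

```text
clock: 25.15
ee_pos: [0.5871, -0.0209, 0.0719]
tool_rot: [0.729, 0.684, -0.001, -0.001]
ft_force: [-10.5, 1.9, 19.8]
grip_width: 0.0
grip_force: 9.8
```

Run:
```python
from h import *
p,W=save('side','side7');s=bot.state();print(s['ee_pos'],s['ft_force'],s['clock'])
cv2.imwrite('pics/crop7.png',cv2.resize(p[110:270,210:410,::-1],None,fx=3.5,fy=3.5,interpolation=cv2.INTER_CUBIC))
```

```text
[ 0.5870948  -0.02092112  0.07194621] [-10.06330373   0.98306215  19.28282341] 25.2
```

View pics/crop7.png

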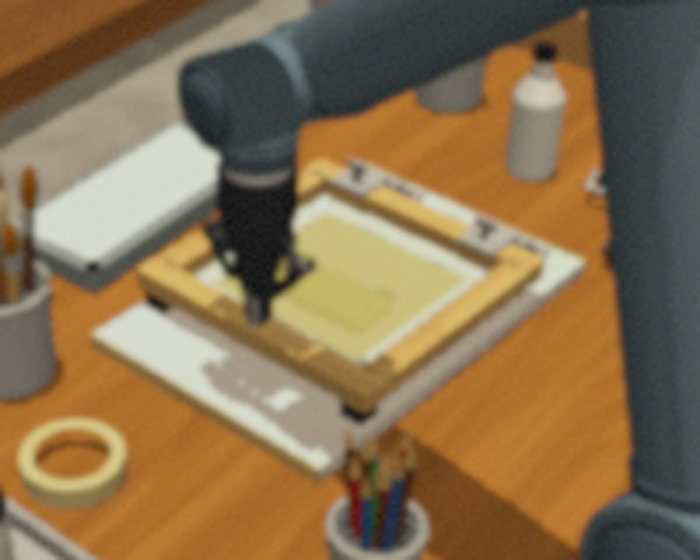

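The screen is down: the TCP is at the predicted 72 mm with a hard stop, and the pads are on the bed. I'll retreat and check the result by numbers.

arm_command(motion=[[0,0,15,0,0,0],[0,5,50,0,0,0],[0,15,95,0,0,0],[-20,40,135,0,0,0],[-60,70,170,0,0,0],[-100,90,200,0,0,0],[-130,100,210,0,0,0],[-130,100,210,0,0,0],[-130,100,210,0,0,0]])

```text
clock: 26.1
ee_pos: [0.4568, 0.0793, 0.2802]
tool_rot: [0.729, 0.684, 0.001, 0.001]
ft_force: [-0.4, -0.1, -0.4]
grip_width: 0.001
grip_force: 0.0
```

Run:
```python
from h import *
p,W=save('top','top8');s=bot.state();print(s['ee_pos'],s['ft_force'],s['clock'])
m=np.zeros(p.shape[:2],bool);m[150:275,235:380]=1
hsv=cv2.cvtColor(p,cv2.COLOR_RGB2HSV).astype(int)
m&=(W[...,2]>.045)&(W[...,2]<.09)&(hsv[...,1]>70)&(hsv[...,2]>140)
P=W[m];P=P[(P[:,0]>.40)&(P[:,0]<.75)]
A=np.c_[P[:,:2],np.ones(len(P))];f=np.linalg.lstsq(A,P[:,2],rcond=None)[0];print(len(P),'plane slope',f.round(4),np.percentile(P[:,2],[5,50,95]).round(4))
cv2.imwrite('pics/crop8.png',cv2.resize(p[165:270,240:380,::-1],None,fx=5,fy=5,interpolation=cv2.INTER_CUBIC))
```

```text
[0.45705424 0.07899371 0.27920117] [ 0.54162844 -0.08353291 -0.7048083 ] 26.15
1954 plane slope [ 0.0006 -0.0013  0.0636] [0.0565 0.064  0.0715]
```

View pics/crop8.png

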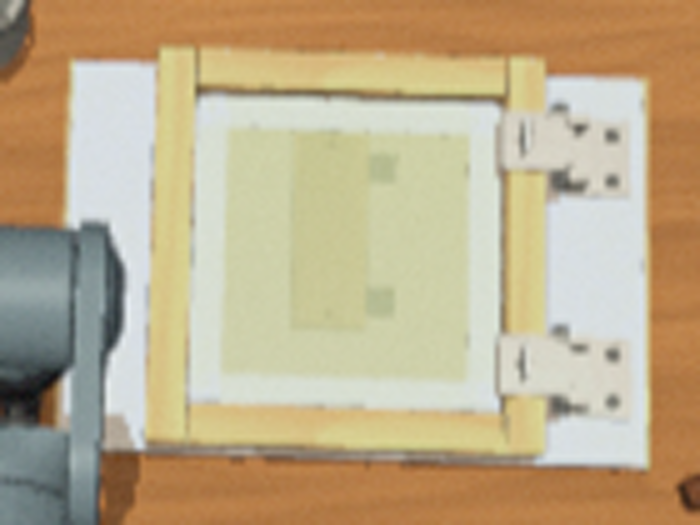

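The screen is level (fitted slope about 0.001, top at 64 mm as expected). The plaque is still against its tabs, seen through the mesh at crop (330,230). I'm handing it in.

```bash
python3 -c "
from station import bot
print(bot.close_job())"
```

```text
the job is handed in; nothing more can be done
None
```

I handed the job in at about 26 s: the squeegee lies flat and the jar stands upright in the tray, the plaque is snug against all three tabs, and the screen is fully down; the hand-in returned no verdict.

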